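# White-reference a colour meter: battery on, then hold the reference puck down

## Task

Get the colour meter ready for checking the white shells. First slide the battery pack along the meter's shoe, contact end leading, until it is fully home and the roller detent has snapped into it (the meter zeroes itself with the ring still empty when power comes on). Then seat the white reference puck flat in the meter's sprung ring, press it down as far as the ring goes and finish while still holding it pressed down there; leave the other things on the bench where they are.

Things in the scene. Friction and masses are not known exactly. Their poses are not given: they have to be found in the camera images.
- meter: bench colour meter, fixed: a flat box 135 (x) x 166 (y) x 28 mm high, grey top. Origin at the centre of its underside, front on its -x side, z up. Left half (y = +44 mm): the battery shoe along x, an aluminium deck 34 mm above the bench with side walls, inward lips and a black end stop at x = 53 mm. Right half (x = 15, y = -42 mm): the sprung ring over a round measuring port
- shoe_home (a point): where the battery's centre lies when home in the shoe (contact end at the end stop), 14.5 mm above the deck; axes as the meter's. The battery slides to it along +x, 66.5 mm from shoe_entry, its flanges under the lips (lip tops 9.5 mm above the deck, 40 mm gap between the lips)
- shoe_entry (a point): where the battery's centre lies when set on the open front of the shoe's deck, its leading end 4 mm before the lips, ready to slide; 14.5 mm above the deck; axes as the meter's. The side walls begin at the leading end and narrow like a funnel
- detent (a joint): sprung steel roller standing 2.2 mm out of the shoe's deck on its centre line, 10 mm beyond shoe_home: 0 = fully up (nothing over it, or snapped into the battery's groove), about 0.002 m = pressed down by a battery passing over it. It resists the battery with a few newtons
- battery_center (a point): centre of the black battery pack (half-way up, 0.14 kg): a ribbed block 56 (x) x 36 (y) mm on a foot 56 x 50 mm, 5 mm thick (side flanges); 29 mm high in all, standing on its foot. Its +x end has three brass contacts, seen on top too, and goes first. Grip the 36 mm wide block, more than 10 mm above its underside to clear the lips. In the shoe it has 1.5 mm play each way
- puck_center (a point): centre of the white reference puck (half-way up): a smooth round disc of 54 mm diameter, 14 mm thick, 0.06 kg, lying flat on the bench. It may lie in either of two places, the lens cap in the other
- cradle_seat (a point): centre of the flat seat in the sprung ring, z up; moves down with the ring; 40.5 mm above the bench when free. The seat is an annulus (hole 41 mm) inside a rim 4.5 mm high, inner diameter 57 mm widening to 62 mm at its mouth, outer 70 mm. The seated puck's centre is 7 mm above this point, its upper 9.5 mm stand clear of the rim
- cradle (a joint): how far the sprung ring is pressed down: 0 = free, 0.008 m = stop. It takes about 6.5 N to start it moving and 13 N to hold it on the stop, and springs back when let go. The ring stays clear of the meter's top all the way (rim at least 8 mm above it)
- lens_cap: black lens cap, a disc of 51 mm diameter and 10 mm thick, lying on the bench; a bystander (do not move). Origin at the centre of its underside
- tweezers: tweezers lying on their side, 120 mm long, 10 mm high, near the bench's front edge; a bystander. Origin at the middle of its underside, long side along its y
- brush: black static brush, 157 mm long, 10 mm high, at the back; a bystander
- licence_dongle: USB dongle, 18 x 48 x 12 mm, in front of the test nest at the left; a bystander
Mind the look-alikes: they are no part of the job. What is shaped like the part that bears battery_center but purple is not meant.

How it is judged:
By the outcome, as a careful person would: the job done as asked, in the order asked, and still so for the second after the job is handed in, while the arm keeps its last pose, push and grip.
It also fails if it takes over 58 s, if anything falls off the work surface, if the arm or the gripper's body presses on something with over 40 N, if the wrist force passes 120 N, or if a joint passes its speed limit or range.

## Robot

A 6-joint arm with a two-finger parallel gripper is mounted at the origin on a cart in front of the work surface, level with it; the furniture and walls round the work are solid. World frame = base frame: x ahead of the robot, y to its left, z up, the work surface at z = 0. Lengths are in mm, angles in rad, forces in N, time in s.
With the tool pointing down it reaches from about 300 to 775 mm from the base axis. Payload 14.6 kg.
Tool frame: the origin (TCP) lies between the finger pads; the fingertips stand 25 mm ahead of it and the grasp point (between the pads) lies 6 mm ahead of it; z points along the fingers, x is the direction in which the jaws open and shut, and the axes are right-handed (so a half turn about z gives the same grasp; the last joint's range is limited). The gripper opens to 94 mm and grips with 3 to 60 N. Pads are 16 mm wide; open, the fingers measure 119 mm over their backs; the gripper's body (75 mm by 177 mm) begins 78 mm behind the grasp point.
Start: joints at [1.164, 0.3, 1.521, -0, 1.321, -0.067], TCP at [183.311, 518.542, 199.146] pointing down, gripper open.
Joint ranges: [-3.03, 3.03], [-0.79, 2.21], [0.23, 2.52], [-1.04, 4.18], [0, 3.07], [-2.55, 2.55]. Speed limits (rad/s): [2.22, 2.22, 2.57, 3.14, 3.14, 3.14].

## Interface

Orientations are given as [roll, pitch, yaw] about the fixed x, y, z axes, in that order (R = Rz(yaw) Ry(pitch) Rx(roll)).
In Python, from cell import manip gives the robot as it stands.
- The arm moves only by the tool apply_moves, never from a script. Its argument "series" is a list of rows, each a list of 3 entries, a list of its own where there are three numbers: the shift along the world's x, y, z in cm, then the turn, a rotation vector about the world's x, y, z in rad, then the opening in per cent of the stroke, from 0 (shut) to 100 (fully open). A call has exactly 10 rows; each row is the pose to reach, as a shift and turn from the pose commanded when the call began; what a row does not reach only later rows make up. A row lasts 1/8 s, in which the tool goes at most 62.5 mm and 10.7 degrees, less where a joint would pass 70% of its speed; a pose out of reach is approached as far as the arm can. A call with a gripper value outside its range is refused whole. The fingers move at their own pace and stop on an object; "grip_force" is the grip in N (left out, the last holds). Time passes only in rows, so rows that repeat a pose let the fingers close, or fill a call up. It gives the time, the measured TCP pose, the force and the opening at its end, in the units of the state.
- manip.read_state(): the state, without advancing time (a new reading comes with each control period).
- manip.camera(name): name is "side" or "top" or "wrist"; returns (picture, depth): 480x640x3 uint8, red, green, blue; 480x640 float32, mm along the optical axis (not along the pixel's ray), 0 where there is no reading.
- manip.camera_info(name): a dict with "intrinsics" (3x3 intrinsics, pixels), "extrinsics" (4x4, takes a point from world to camera coordinates); the wrist camera has in their place "hand_eye" (4x4, takes a point from camera to tool coordinates, whose origin is the TCP and whose axes are the tool frame's). Camera axes: x right, y down, z forward; pixel columns grow to the right and rows downward; lengths in mm; the calibration is good to about 2 mm. A picture is of the moment at which its call begins: read the wrist's pose just before it. camera_info takes no time and is no camera call.
- manip.sign_off(): hands the job in, once; it reports no verdict.
The state is a dict: "clock": time; "joints": joint angles; "qd": joint speeds; "effort": joint torques, N m; "eef_pos": TCP position; "eef_rot": TCP orientation; "wrist_force": force on the tool from outside, world axes, zero at the start; "moment": the same for the moment, N m; "finger_gap": finger opening in mm.
Only numpy, scipy, OpenCV 4.12 (cv2) and the standard library are available. Lean on these libraries where they do the work, as an engineer would, in place of code of your own. Each camera call takes 0.05 s, during which the arm holds its last target.

## Working session

There is one attempt and no reset: what is moved stays moved. The work goes in short steps, Python scripts to look and compute and a tool call to move; the robot and the scene stay as the last step left them, time stands still between calls to the robot, and variables do not carry over. Pictures are saved under pics/ and viewed, and the job is handed in when it is done.

Besides the shell and the picture viewer there is one more tool, called after "Emit:" as name([rows], argument=value, ...), one row to a line, values as JSON. apply_moves: Moves the arm, as the interface text tells. Its arguments: {"type":"object","properties":{"series":{"type":"array","items":{"type":"array"}},"grip_force":{"type":"number"}},"required":["series"]}

```bash
ls; mkdir -p pics; python3 - <<'E'
from cell import manip
import cv2,numpy as np
s=manip.read_state(); print(s)
for n in ["top","side"]:
    p,d=manip.camera(n); cv2.imwrite(f"pics/{n}0.png",p[:,:,::-1]); np.save(f"pics/{n}0.npy",d); np.save(f"pics/{n}0rgb.npy",p)
    i=manip.camera_info(n); print(n,i)
print(manip.camera_info("wrist"))
E
```

```text
pics
{'clock': 0.0, 'joints': array([ 1.16437567e+00,  3.00478005e-01,  1.52157139e+00, -2.24104302e-07,
        1.32068673e+00, -6.65932711e-02]), 'qd': array([-2.80358405e-04, -1.22567175e-03,  1.71377166e-04, -2.14104534e-04,
       -8.86386489e-05, -6.88667625e-04]), 'effort': array([ 6.75143256e-04, -5.31804836e+01, -3.52735126e+01,  7.08563067e-02,
        2.44116521e-02, -6.48323976e-05]), 'eef_pos': array([183.22360059, 518.30501003, 198.58664459]), 'eef_rot': array([-3.14151678e+00,  1.14094877e-03,  1.23096904e+00]), 'wrist_force': array([-0.28688821, -0.62775065,  0.10843105]), 'moment': array([ 0.0143543 , -0.00914767,  0.04091867]), 'finger_gap': 94.1406440924131}
top {'intrinsics': array([[624.82258079,   0.        , 331.26100918],
       [  0.        , 624.82258079, 237.6518322 ],
       [  0.        ,   0.        ,   1.        ]]), 'extrinsics': array([[ 2.50952340e-02, -9.99405507e-01,  2.36402476e-02,
         2.81827293e+02],
       [-9.86783281e-01, -2.85513968e-02, -1.59510419e-01,
         5.07801323e+02],
       [ 1.60090554e-01, -1.93248498e-02, -9.86913150e-0
[... 470 characters left out ...]
00],
       [ 3.42183472e-01, -8.50562761e-01, -3.99316242e-01,
         1.02393725e+03],
       [ 0.00000000e+00,  0.00000000e+00,  0.00000000e+00,
         1.00000000e+00]])}
{'intrinsics': array([[358.86579174,   0.        , 315.24613696],
       [  0.        , 358.86579174, 238.65999799],
       [  0.        ,   0.        ,   1.        ]]), 'hand_eye': array([[ 9.99999306e-01,  7.33650612e-04, -9.22290771e-04,
         3.77285729e-01],
       [-4.37389805e-04,  9.57746855e-01,  2.87612187e-01,
        -8.42894650e+01],
       [ 1.09432794e-03, -2.87611584e-01,  9.57746511e-01,
        -1.86266065e+02],
       [ 0.00000000e+00,  0.00000000e+00,  0.00000000e+00,
         1.00000000e+00]])}
```

View pics/top0.png

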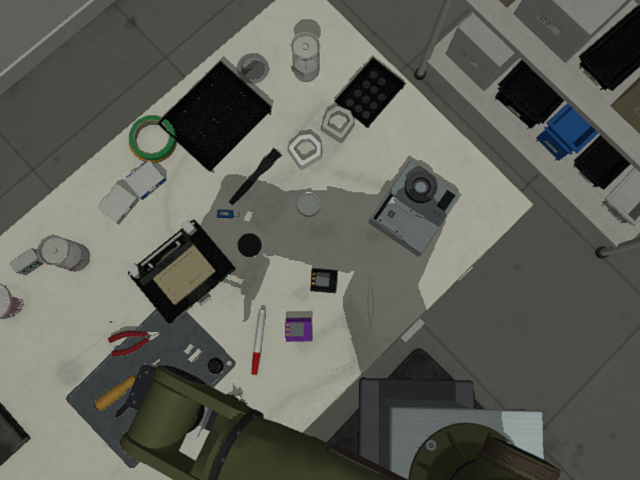

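View pics/side0.png

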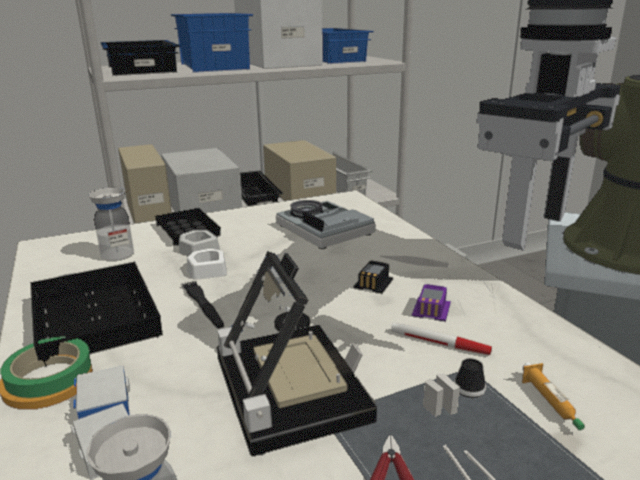

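```bash
cat > h.py <<'E'
import numpy as np,cv2
from cell import manip
from scipy.spatial.transform import Rotation as Ro
def K(n): return manip.camera_info(n)["intrinsics"]
def c2w(n,st=None):
    i=manip.camera_info(n)
    if n!="wrist": return np.linalg.inv(i["extrinsics"])
    T=np.eye(4);T[:3,:3]=Ro.from_euler('xyz',st["eef_rot"]).as_matrix();T[:3,3]=st["eef_pos"]
    return T@i["hand_eye"]
def ray(n,u,v,z,st=None):
    M=c2w(n,st);k=K(n);d=M[:3,:3]@np.array([(u-k[0,2])/k[0,0],(v-k[1,2])/k[1,1],1]);o=M[:3,3]
    return o+d*(z-o[2])/d[2]
def cloud(n,d,st=None):
    M=c2w(n,st);k=K(n);v,u=np.mgrid[:480,:640]
    P=np.stack([(u-k[0,2])/k[0,0]*d,(v-k[1,2])/k[1,1]*d,d],-1)
    return P@M[:3,:3].T+M[:3,3]
def proj(n,p,st=None):
    Q=np.linalg.inv(c2w(n,st))@np.append(p,1);k=K(n);return k[0,0]*Q[0]/Q[2]+k[0,2],k[1,1]*Q[1]/Q[2]+k[1,2]
E
python3 - <<'E'
from h import *
im=cv2.imread("pics/top0.png")
a=cv2.resize(im[140:270,350:480],(600,600),interpolation=cv2.INTER_CUBIC)
cv2.imwrite("pics/c1.png",a)
cv2.imwrite("pics/c2.png",cv2.resize(im[180:350,220:360],None,fx=4,fy=4*.85,interpolation=cv2.INTER_CUBIC))
P=cloud("top",np.load("pics/top0.npy"))
for u,v in [(421,185),(402,218),(420,210),(388,210),(323,280),(308,203),(249,245),(298,328),(400,245),(445,200)]: print(u,v,P[v,u].round(1))
E
```

```text
421 185 [622.7 103.6  28.6]
402 218 [546.9 145.5  37.2]
420 210 [567.4 105.5  27.9]
388 210 [564.3 175.2  32.9]
323 280 [410.7 310.4  26.4]
308 203 [579.  347.5  12.1]
249 245 [483.7 471.7   7.4]
298 328 [309.1 359.6  29.3]
400 245 [494.9 143.9  -4.3]
445 200 [591.4  51.1  26.9]
```

View pics/c1.png

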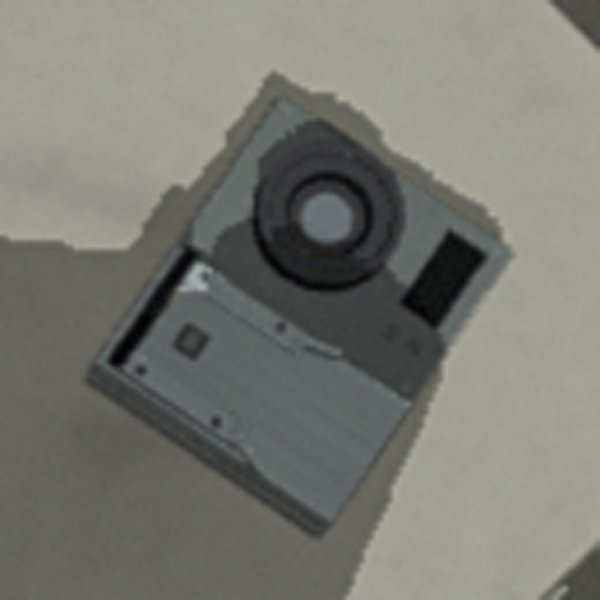

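View pics/c2.png

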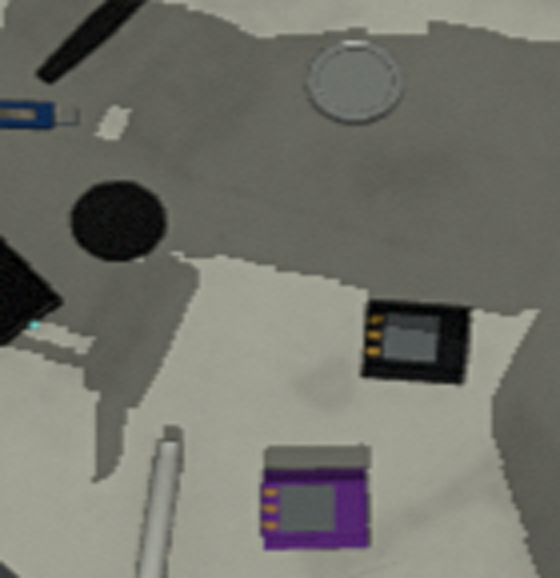

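Candidates for the battery are the black one at (323,280) and the purple look-alike at (298,328). I choose the black one. Candidates for the puck are the white disc at (308,203), the black lens cap at (249,245) and a glass dish at (253,67). I choose the white disc. The close crop confirms both: black battery with contacts on the image-left (+y world), white puck with a light rim. The meter is yawed about 60°, with the end stop at its upper left. Next I go over the battery for a close look.

Emit:
apply_moves([
  [[5.5, -5, 0], [0, 0, -0.18], 100],
  [[11, -10, 0], [0, 0, -0.36], 100],
  [[16, -15, 0], [0, 0, -0.54], 100],
  [[22, -20.5, 0], [0, 0, -0.72], 100],
  [[22, -20.5, 0], [0, 0, -0.9], 100],
  [[22, -20.5, 0], [0, 0, -1.08], 100],
  [[22, -20.5, 0], [0, 0, -1.23], 100],
  [[22, -20.5, 0], [0, 0, -1.23], 100],
  [[22, -20.5, 0], [0, 0, -1.23], 100],
  [[22, -20.5, 0], [0, 0, -1.23], 100],
])

```text
clock: 1.35
eef_pos: [403.2, 313.7, 199.1]
eef_rot: [3.142, 0.0, 0.003]
wrist_force: [0.1, 0.5, -0.1]
finger_gap: 94.4
```

```bash
cat > shot.py <<'E'
import sys,pickle
from h import *
n,tag=sys.argv[1:3]
st=manip.read_state(); p,d=manip.camera(n)
pickle.dump((st,p,d),open(f"pics/{tag}.pkl","wb")); cv2.imwrite(f"pics/{tag}.png",p[:,:,::-1])
print(st["clock"],st["eef_pos"].round(1),st["eef_rot"].round(3),st["wrist_force"].round(1),round(st["finger_gap"],1))
E
python3 shot.py wrist w1
```

```text
1.35 [403.2 313.7 199.1] [3.142e+00 0.000e+00 3.000e-03] [ 0.1  0.5 -0.1] 94.4
```

View pics/w1.png

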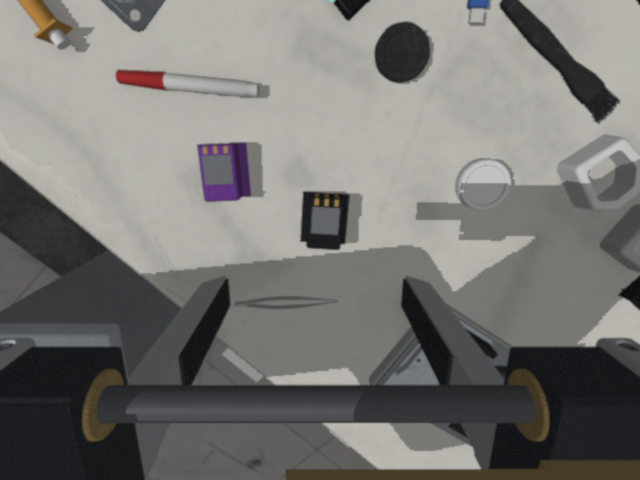

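Wrist view: the black battery is at (325,218) with contacts up (+y), the puck at (484,184), the lens cap at (403,52), and the purple decoy at (222,172).

```bash
python3 - <<'E'
import pickle
from h import *
st,p,d=pickle.load(open("pics/w1.pkl","rb"))
P=cloud("wrist",d,st)
cv2.imwrite("pics/w1c.png",cv2.resize(p[170:270,280:380,::-1],(600,600),interpolation=cv2.INTER_CUBIC))
print("bench z near",np.median(P[230:240,240:280,2]), P[218,325],P[184,484])
g=p.max(2)
m=((g<75)|(P[...,2]>15)).astype(np.uint8);m[:180]=0;m[258:]=0;m[:,:290]=0;m[:,365:]=0
for nm,mm in [("top",((P[...,2]>24)&(P[...,2]<40)).astype(np.uint8)*m),]:
    mm[:,:290]=0;ys,xs=np.nonzero(mm);q=P[ys,xs]
    r=cv2.minAreaRect(q[:,:2].astype(np.float32));print(nm,len(q),r,np.median(q[:,2]))
# dark outline
c=max(cv2.findContours((m*255),0,1)[0],key=cv2.contourArea);print(cv2.minAreaRect(c))
# puck
m=(P[...,2]>9)&(P[...,2]<25);m[:150]=0;m[215:]=0;m[:,:450]=0;m[:,520:]=0
q=P[m];print("puck",cv2.minEnclosingCircle(q[:,:2].astype(np.float32)),np.median(q[:,2]),q[:,:2].mean(0))
E
```

```text
bench z near 0.7602844203915424 [413.07865665 313.33567796  30.85558874] [577.51125939 345.96067413  13.92225309]
top 1847 ((413.0480041503906, 307.33819580078125), (56.322509765625, 35.9765739440918), 86.479736328125) 29.827330517421842
((324.3569030761719, 220.43276977539062), (45.27468490600586, 56.49058532714844), 3.3664603233337402)
puck ((578.17724609375, 345.1936340332031), 27.387733459472656) 14.218842093366106 [577.1388654  345.91515561]
```

View pics/w1c.png

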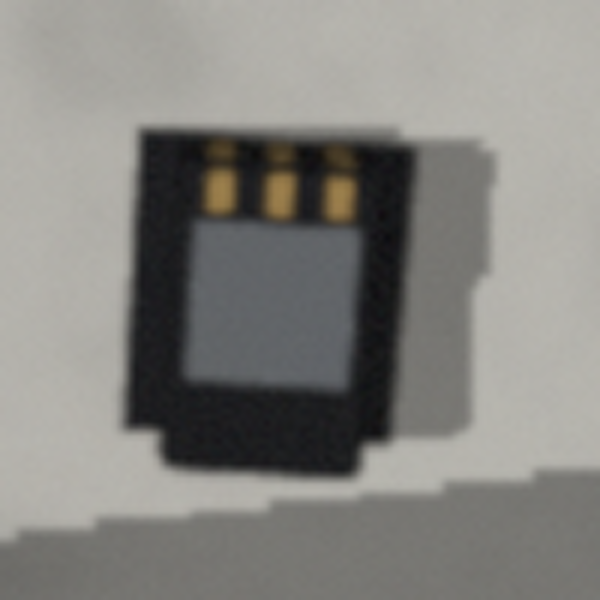

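Emit:
apply_moves([
  [[4, -4.5, 0], [0, 0, -0.15], 100],
  [[8, -9, 0], [0, 0, -0.3], 100],
  [[12, -13.5, 0], [0, 0, -0.45], 100],
  [[15, -18, 0], [0, 0, -0.5], 100],
  [[15, -18, 0], [0, 0, -0.5], 100],
  [[15, -18, 0], [0, 0, -0.5], 100],
  [[15, -18, 0], [0, 0, -0.5], 100],
  [[15, -18, 0], [0, 0, -0.5], 100],
  [[15, -18, 0], [0, 0, -0.5], 100],
  [[15, -18, 0], [0, 0, -0.5], 100],
])

```text
clock: 2.65
eef_pos: [553.2, 133.7, 199.2]
eef_rot: [-3.142, -0.0, -0.499]
wrist_force: [0.1, -0.2, -0.3]
finger_gap: 93.9
```

```bash
python3 shot.py wrist w2
```

```text
2.65 [553.2 133.7 199.2] [-3.142 -0.    -0.499] [ 0.1 -0.2 -0.3] 93.9
```

View pics/w2.png

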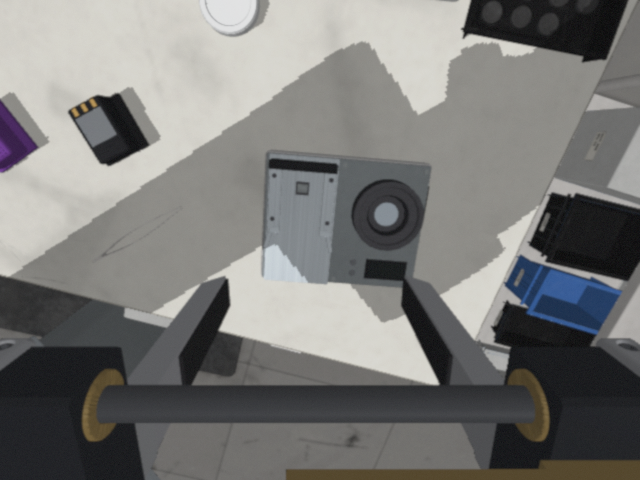

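```bash
python3 - <<'E'
import pickle
from h import *
st,p,d=pickle.load(open("pics/w2.pkl","rb"))
P=cloud("wrist",d,st)
cv2.imwrite("pics/w2c.png",cv2.resize(p[140:300,250:450,::-1],(800,640)[:2] if 0 else (750,600),interpolation=cv2.INTER_CUBIC))
reg=np.zeros((480,640),bool);reg[140:296,250:440]=1
print("bench",np.median(P[180:220,200:240,2]))
for lo,hi in [(22,33),(33,37),(37.5,60),(22,60)]:
    m=reg&(P[...,2]>lo)&(P[...,2]<hi)
    q=P[m];print(lo,hi,len(q),np.median(q[:,2]))
    if lo==22: print(cv2.minAreaRect(q[:,:2].astype(np.float32)))
h=np.histogram(P[reg][:,2],bins=np.arange(20,60,1));print(list(zip(h[1],h[0])))
# ring
m=reg&(P[...,2]>43);m[:,:345]=0
q=P[m];print("ring",cv2.minEnclosingCircle(q[:,:2].astype(np.float32)),np.median(q[:,2]))
m=reg&(P[...,2]>41);m[:,345:]=0;q=P[m];print("shoe hi",cv2.minAreaRect(q[:,:2].astype(np.float32)),np.median(q[:,2]),q.shape)
E
```

```text
bench 0.4655836970889595
22 33 8898 29.007418040219733
((575.4428100585938, 114.61807250976562), (133.15493774414062, 166.4625244140625), 56.80000305175781)
33 37 6270 34.7510115551315
37.5 60 4882 44.41194173824775
22 60 20066 34.02028452403886
((575.4428100585938, 114.61807250976562), (133.15493774414062, 166.4625244140625), 56.80000305175781)
[(np.int64(20), np.int64(12)), (np.int64(21), np.int64(57)), (np.int64(22), np.int64(124)), (np.int64(23), np.int64(148)), (np.int64(24), np.int64(156)), (np.int64(25), np.int64(92)), (np.int64(26), np.int64(80)), (np.int64(27), np.int64(856)), (np.int64(28), np.int64(2962)), (np.int64(29), np.int64(2641)), (np.int64(30), np.int64(863)), (np.int64(31), np.int64(395)), (np.int64(32), np.int64(581)), (np.int64(33), np.int64(1099)), (np.int64(34), np.int64(2840)), (np.int64(35), np.int64(2015)), (np.int64(36), np.int64(316)), (np.int64(37), np.int64(36)), (np.int64(38), np.int64(21)), (np.int64(39), np.int64(58)), (np.int64(40), np.int64(384)), (np.int64(41), np.int64(628)), (np.int64(42), np.int64(299)), (np.int64(43), np.int64(634)), (np.int64(44), np.int64(994)), (np.int64(45), np.int64(776)), (np.int64(46), np.int64(350)), (np.int64(47), np.int64(50)), (np.int64(48), np.int64(4)), (np.int64(49), np.int64(7)), (np.int64(50), np.int64(5)), (np.int64(51), np.int64(5)), (np.int64(52), np.int64(7)), (np.int64(53), np.int64(10)), (np.int64(54), np.int64(14)), (np.int64(55), np.int64(112)), (np.int64(56), np.int64(332)), (np.int64(57), np.int64(151)), (np.int64(58), np.int64(21))]
ring ((611.5770263671875, 139.6278839111328), 70.76234436035156) 46.13144822735947
shoe hi ((554.9061279296875, 164.2754669189453), (115.10918426513672, 67.35408782958984), 56.67836380004883) 44.703970191800465 (2421, 3)
```

View pics/w2c.png

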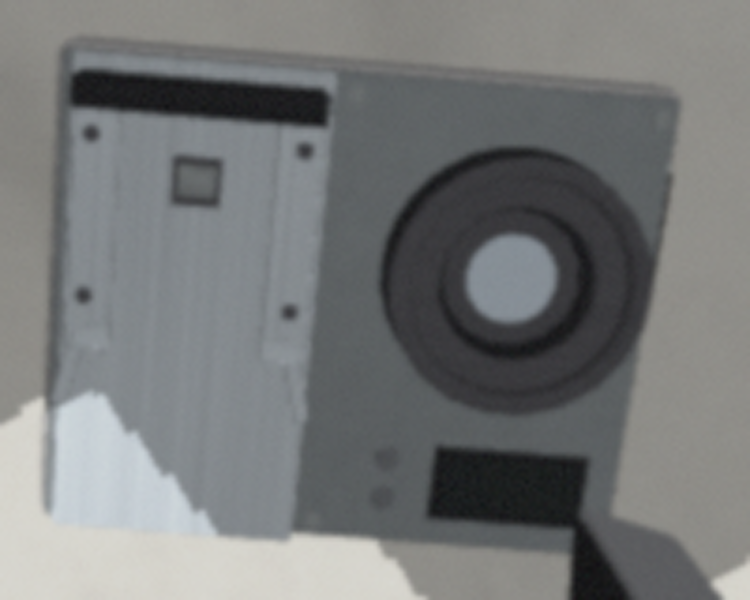

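```bash
python3 - <<'E'
import pickle
from h import *
st,p,d=pickle.load(open("pics/w2.pkl","rb"))
P=cloud("wrist",d,st)
a=np.deg2rad(56.8);C=np.array([575.4,114.6]);R=np.array([[np.cos(a),np.sin(a)],[-np.sin(a),np.cos(a)]])
L=(P[...,:2]-C)@R.T
reg=np.zeros((480,640),bool);reg[140:296,250:440]=1
rg=reg&(L[...,1]<-3)&(P[...,2]>38)&(P[...,2]<50);q=L[rg]
print("ring local",cv2.minEnclosingCircle(q.astype(np.float32)),q.min(0),q.max(0), np.percentile(q,[1,99],axis=0))
m=reg&(P[...,2]>53.5);q=L[m];print("stop",np.percentile(q,[2,98],axis=0))
# colour-based: port bright disc, detent square
def fit(u,v,z):
    w=ray("wrist",u,v,z,st)[:2];return R@(w-C)
s=200/750
print("detent",fit(250+196*s,140+181*s,35))
for (u,v) in [(91,133),(305,151),(83,296),(289,313)]: print("screw",fit(250+u*s,140+v*s,43.5))
print("port?",fit(250+511*s,140+279*s,28.5))
m=reg&(P[...,2]>41)&(P[...,2]<48)&(L[...,1]>5);q=L[m]
for x0 in range(-30,60,10):
    k=q[(q[:,0]>x0)&(q[:,0]<x0+10)]
    if len(k)>10:
        l=k[k[:,1]>44][:,1];r=k[k[:,1]<44][:,1]
        print(x0,len(k),"L",np.percentile(l,[2,98]) if len(l) else 0,"R",np.percentile(r,[2,98]) if len(r) else 0)
E
```

```text
ring local ((13.940316200256348, -41.76854705810547), 34.50433349609375) [-20.25611695 -75.94244695] [48.06390577 -7.40652503] [[-18.30027117 -74.09333118]
 [ 46.57986151  -8.91618478]]
stop [[ 11.18174405 -27.63550054]
 [ 87.88237875  73.18625978]]
detent [33.22166249 44.16973403]
screw [44.49052062 71.2042679 ]
screw [44.36761602 17.03278265]
screw [ 2.15949103 71.24074078]
screw [ 1.95687905 17.23640063]
port? [ 12.54784343 -42.81255953]
-30 52 L [74.10912331 78.13248002] R [10.80229814 14.73842484]
-20 94 L [65.68836234 76.59416715] R [12.41488736 23.1935028 ]
-10 233 L [64.3382736  75.46237306] R [13.21696211 24.21414048]
0 234 L [64.51785877 75.4868345 ] R [13.33519347 24.24369467]
10 245 L [64.32892257 75.71109132] R [13.1663878 24.2121142]
20 246 L [64.59843387 75.42403287] R [13.16857261 24.24065408]
30 257 L [64.32126283 75.64184598] R [13.16402516 24.21989701]
40 257 L [64.68295339 75.27884096] R [13.13499618 24.20973906]
50 29 L [65.32862233 75.13189006] R [13.20464141 23.35871545]
```

Emit:
apply_moves([
  [[-4, 5, 0], [0, 0, 0.15], 100],
  [[-8, 10, 0], [0, 0, 0.3], 100],
  [[-12, 15, 0], [0, 0, 0.438], 100],
  [[-14, 17.4, 0], [0, 0, 0.438], 80],
  [[-14, 17.4, 0], [0, 0, 0.438], 80],
  [[-14, 17.4, -5], [0, 0, 0.438], 80],
  [[-14, 17.4, -10], [0, 0, 0.438], 80],
  [[-14, 17.4, -14], [0, 0, 0.438], 80],
  [[-14, 17.4, -16.2], [0, 0, 0.438], 80],
  [[-14, 17.4, -16.2], [0, 0, 0.438], 80],
])

```text
clock: 3.95
eef_pos: [413.2, 306.4, 35.9]
eef_rot: [3.14, 0.002, -0.062]
wrist_force: [-0.4, -0.0, 0.2]
finger_gap: 75.1
```

Emit:
apply_moves([
  [[0, 0, 0], [0, 0, 0], 30],
  [[0, 0, 0], [0, 0, 0], 10],
  [[0, 0, 0], [0, 0, 0], 10],
  [[0, 0, 0], [0, 0, 0], 10],
  [[0, 0, 0], [0, 0, 0], 10],
  [[0, 0, 0], [0, 0, 0], 10],
  [[0, 0, 0], [0, 0, 0], 10],
  [[0, 0, 0], [0, 0, 0], 10],
  [[0, 0, 0.5], [0, 0, 0], 10],
  [[0, 0, 1], [0, 0, 0], 10],
], grip_force=25)

```text
clock: 5.2
eef_pos: [413.4, 307.6, 47.6]
eef_rot: [-3.142, -0.0, -0.061]
wrist_force: [-0.4, 0.6, -0.2]
finger_gap: 9.4
```

```bash
python3 shot.py wrist w3
```

```text
5.2 [413.4 307.6  47.6] [-3.142 -0.    -0.061] [-0.4  0.6 -0.2] 9.4
```

View pics/w3.png

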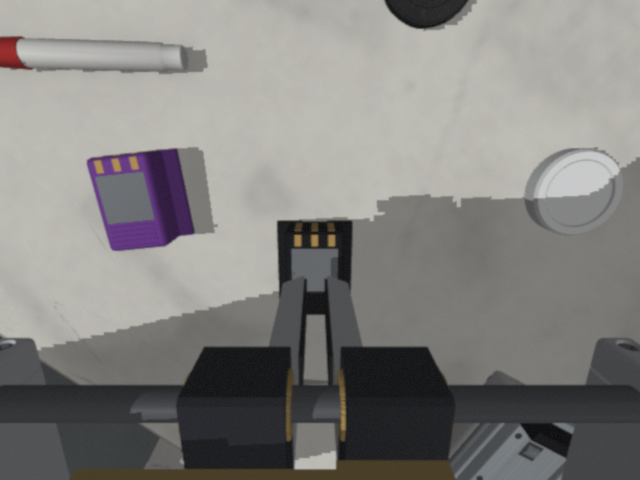

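```bash
python3 - <<'E'
import pickle
from h import *
st,p,d=pickle.load(open("pics/w3.pkl","rb"))
P=cloud("wrist",d,st)
cv2.imwrite("pics/w3c.png",cv2.resize(p[200:360,240:400,::-1],(600,600),interpolation=cv2.INTER_CUBIC))
for u,v in [(315,240),(315,260),(315,280),(315,305),(292,290),(338,290),(300,285),(330,285),(283,270),(348,270)]: print(u,v,P[v,u].round(1))
E
```

```text
315 240 [414.5 329.9  30.3]
315 260 [413.7 317.4  30.4]
315 280 [413.  304.4  30.5]
315 305 [411.9 287.5  30.5]
292 290 [402.5 318.   72.9]
338 290 [425.  316.8  73.1]
300 285 [406.2 318.   67.3]
330 285 [421.3 317.3  67.7]
283 270 [391.1 302.8   6.6]
348 270 [435.3 299.2   4.4]
```

View pics/w3c.png

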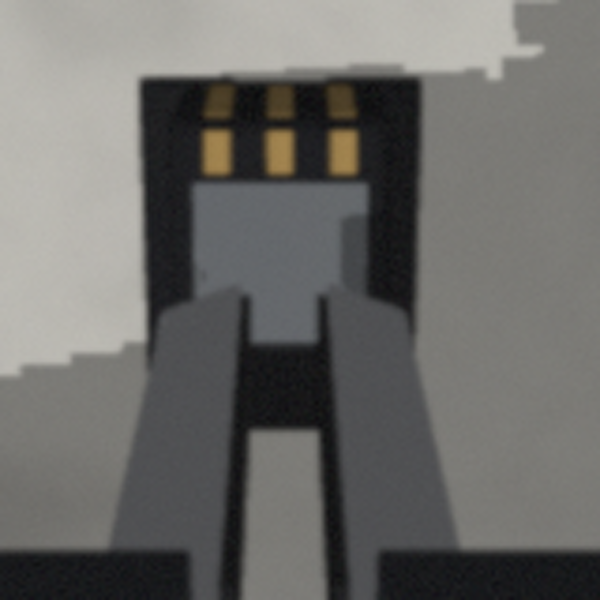

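```bash
python3 shot.py side s3; python3 - <<'E'
import pickle
from h import *
st,p,d=pickle.load(open("pics/s3.pkl","rb"))
x,y,z=st["eef_pos"]
a=p[150:330,300:460,::-1].copy()
a=cv2.resize(a,None,fx=3.3,fy=3.3,interpolation=cv2.INTER_CUBIC)
for dz in (-25,0,20,40):
    u,v=proj("side",[x,y,z+dz]);print(dz,u,v)
    cv2.circle(a,(int((u-300)*3.3),int((v-150)*3.3)),4,(0,0,255),-1)
cv2.imwrite("pics/s3c.png",a)
E
```

```text
5.25 [413.7 307.8  48.3] [-3.141e+00 -1.000e-03 -6.100e-02] [ 0.1 -1.1  0.8] 9.4
-25 373.3386327791174 271.4926560396481
0 373.7176587820529 257.5249093422553
20 374.0270963256428 246.121614597168
40 374.34222501594695 234.50859150862283
```

View pics/s3c.png

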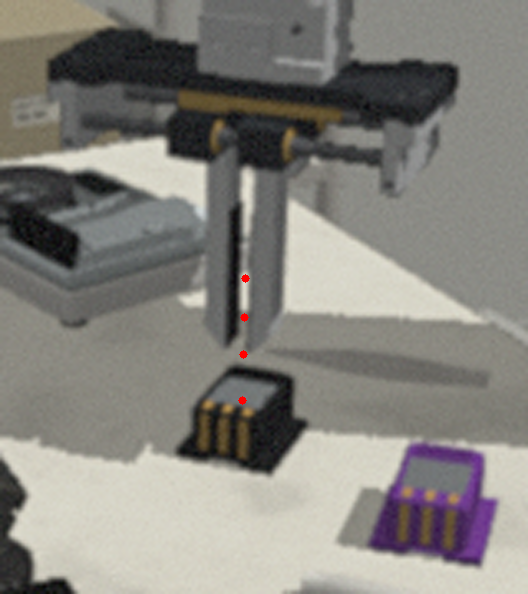

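```bash
python3 - <<'E'
import pickle
from h import *
st,p,d=pickle.load(open("pics/w3.pkl","rb"))
P=cloud("wrist",d,st)
for u in (290,296,300,334,338,330):
    print(u,[(v,*P[v,u].round(0)) for v in range(270,300,3)])
st,p,d=pickle.load(open("pics/s3.pkl","rb"))
P=cloud("side",d)
for u in (368,380,372,383):
  print(u,[(v,*P[v,u].round(0)) for v in range(228,262,3)])
E
```

```text
290 [(270, np.float64(398.0), np.float64(312.0), np.float64(30.0)), (273, np.float64(398.0), np.float64(310.0), np.float64(30.0)), (276, np.float64(398.0), np.float64(307.0), np.float64(29.0)), (279, np.float64(398.0), np.float64(306.0), np.float64(31.0)), (282, np.float64(401.0), np.float64(318.0), np.float64(63.0)), (285, np.float64(401.0), np.float64(318.0), np.float64(66.0)), (288, np.float64(401.0), np.float64(318.0), np.float64(71.0)), (291, np.float64(402.0), np.float64(318.0), np.float64(74.0)), (294, np.float64(402.0), np.float64(318.0), np.float64(78.0)), (297, np.float64(402.0), np.float64(318.0), np.float64(81.0))]
296 [(270, np.float64(402.0), np.float64(312.0), np.float64(31.0)), (273, np.float64(401.0), np.float64(309.0), np.float64(28.0)), (276, np.float64(401.0), np.float64(307.0), np.float64(29.0)), (279, np.float64(404.0), np.float64(318.0), np.float64(59.0)), (282, np.float64(404.0), np.float64(318.0), np.float64(62.0)), (285, np.float64(404.0), np.float64(318.0), np.float64(68.0)), (288, np.float64(404.0), np.float64(318.0), np.float64(71.0)), (291, np.float64(40
[... 5054 characters left out ...]
03.0)), (231, np.float64(398.0), np.float64(313.0), np.float64(98.0)), (234, np.float64(398.0), np.float64(313.0), np.float64(93.0)), (237, np.float64(399.0), np.float64(311.0), np.float64(87.0)), (240, np.float64(398.0), np.float64(312.0), np.float64(83.0)), (243, np.float64(399.0), np.float64(309.0), np.float64(76.0)), (246, np.float64(398.0), np.float64(310.0), np.float64(72.0)), (249, np.float64(399.0), np.float64(309.0), np.float64(66.0)), (252, np.float64(433.0), np.float64(178.0), np.float64(-0.0)), (255, np.float64(430.0), np.float64(191.0), np.float64(-0.0)), (258, np.float64(426.0), np.float64(204.0), np.float64(-0.0)), (261, np.float64(423.0), np.float64(216.0), np.float64(-0.0))]
```

Both cameras agree that the fingertips sit about 7 mm behind the reported TCP, not 25 mm ahead as stated. That's why the fingers closed above the battery, which hasn't moved. I'll work with tip height ≈ TCP z + 7 from here on.

Emit:
apply_moves([
  [[0, 0, 0.5], [0, 0, 0], 70],
  [[0, 0, 0.5], [0, 0, 0], 70],
  [[0, 0, 0.5], [0, 0, 0], 70],
  [[0, 0, 0.5], [0, 0, 0], 70],
  [[0, 0, 0.5], [0, 0, 0], 70],
  [[0, 0, -1], [0, 0, 0], 70],
  [[0, 0, -2.5], [0, 0, 0], 70],
  [[0, 0, -3.5], [0, 0, 0], 70],
  [[0, 0, -4], [0, 0, 0], 70],
  [[0, 0, -4.1], [0, 0, 0], 70],
])

```text
clock: 6.55
eef_pos: [413.3, 307.5, 5.8]
eef_rot: [3.141, 0.0, -0.061]
wrist_force: [0.3, -0.2, -0.0]
finger_gap: 65.7
```

```bash
python3 shot.py side s4; python3 - <<'E'
import pickle
from h import *
st,p,d=pickle.load(open("pics/s4.pkl","rb"))
cv2.imwrite("pics/s4c.png",cv2.resize(p[190:310,310:450,::-1],None,fx=5,fy=5,interpolation=cv2.INTER_CUBIC))
E
```

```text
6.55 [413.3 307.5   5.8] [ 3.141  0.    -0.061] [ 0.3 -0.2 -0. ] 65.7
```

View pics/s4c.png

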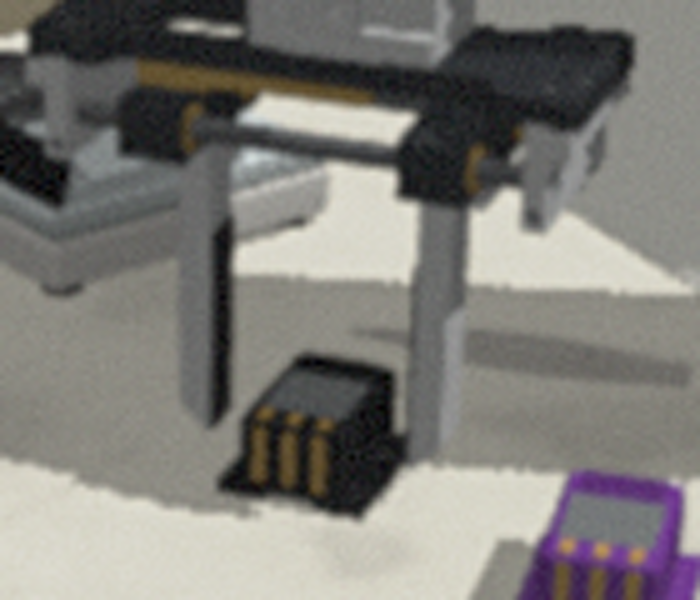

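The fingers now straddle the battery, with the tips at about half block height. Now I grip.

Emit:
apply_moves([
  [[0, 0, 0], [0, 0, 0], 30],
  [[0, 0, 0], [0, 0, 0], 30],
  [[0, 0, 0], [0, 0, 0], 30],
  [[0, 0, 0], [0, 0, 0], 30],
  [[0, 0, 0], [0, 0, 0], 30],
  [[0, 0, 0], [0, 0, 0], 30],
  [[0, 0, 0.5], [0, 0, 0], 30],
  [[0, 0, 2], [0, 0, 0], 30],
  [[0, 0, 4], [0, 0, 0], 30],
  [[0, 0, 4], [0, 0, 0], 30],
], grip_force=25)

```text
clock: 7.85
eef_pos: [414.1, 308.1, 48.0]
eef_rot: [-3.14, -0.003, -0.061]
wrist_force: [-0.5, -0.3, -1.6]
finger_gap: 36.0
```

```bash
python3 shot.py wrist w5; python3 shot.py side s5; python3 - <<'E'
import pickle
from h import *
st,p,d=pickle.load(open("pics/s5.pkl","rb"))
st2,p2,d2=pickle.load(open("pics/w5.pkl","rb"))
cv2.imwrite("pics/s5c.png",np.hstack([cv2.resize(p[190:310,310:430,::-1],(400,400)),cv2.resize(p2[190:350,230:390,::-1],(400,400))]))
P=cloud("wrist",d2,st2)
m=(P[...,2]>50)&(P[...,2]<85)
m[:200]=0;m[330:]=0;m[:,:260]=0;m[:,:]&=True;m[:,375:]=0
print(np.histogram(P[m][:,2],bins=np.arange(50,86,2)))
E
```

```text
7.85 [414.1 308.1  48. ] [-3.14e+00 -3.00e-03 -6.10e-02] [-0.5 -0.3 -1.6] 36.0
7.9 [413.6 307.7  46.9] [-3.141e+00 -1.000e-03 -6.100e-02] [-0.5 -0.4 -1.8] 35.6
(array([  62,   63,   84,   93,  122,  124,  140,  163,  161,  472, 4046,
       1279,  100,   99,  110,   96,  118]), array([50, 52, 54, 56, 58, 60, 62, 64, 66, 68, 70, 72, 74, 76, 78, 80, 82,
       84]))
```

View pics/s5c.png

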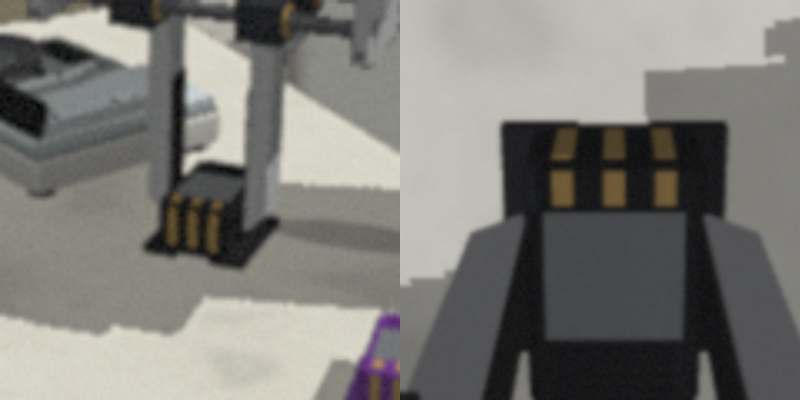

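The battery is held at 36.0 mm. I carry it above shoe_entry and turn it by -0.52 rad.

Emit:
apply_moves([
  [[0, 0, 3.5], [0, 0, -0.1], 30],
  [[3, -6, 3.5], [0, 0, -0.23], 30],
  [[6, -11.5, 3.5], [0, 0, -0.36], 30],
  [[8.5, -16.5, 3.5], [0, 0, -0.48], 30],
  [[10.2, -20, 3.5], [0, 0, -0.52], 30],
  [[10.2, -20.5, 3.5], [0, 0, -0.52], 30],
  [[10.2, -20.5, 2.5], [0, 0, -0.52], 30],
  [[10.2, -20.5, 1.5], [0, 0, -0.52], 30],
  [[10.2, -20.5, 1], [0, 0, -0.52], 30],
  [[10.2, -20.5, 1], [0, 0, -0.52], 30],
])

```text
clock: 9.2
eef_pos: [514.9, 103.0, 55.6]
eef_rot: [3.141, 0.001, -0.58]
wrist_force: [-0.6, 0.0, -1.8]
finger_gap: 35.8
```

```bash
python3 shot.py wrist w6; python3 - <<'E'
import pickle
from h import *
st,p,d=pickle.load(open("pics/w6.pkl","rb"))
P=cloud("wrist",d,st)
O=np.array([574.5,113.7]);a=.9913;R=np.array([[np.cos(a),np.sin(a)],[-np.sin(a),np.cos(a)]])
L=(P[...,:2]-O)@R.T
zt=st["eef_pos"][2]+23.2
m=(abs(P[...,2]-zt)<3.5);m[:180]=0;m[360:]=0;m[:,:250]=0;m[:,390:]=0
n,lab,s,c=cv2.connectedComponentsWithStats(m.astype(np.uint8))
i=1+np.argmax(s[1:,4]);q=L[lab==i];print(s[i],cv2.minAreaRect(q.astype(np.float32)),np.median(P[lab==i][:,2]))
print("tcp local",R@(st["eef_pos"][:2]-O))
E
```

```text
9.2 [514.9 103.   55.6] [ 3.141e+00  1.000e-03 -5.800e-01] [-0.6  0.  -1.8] 35.8
[ 255  251  122  102 7420] ((-41.476966857910156, 43.90652847290039), (56.539459228515625, 59.424808502197266), 0.9745670557022095) 79.1383820104878
tcp local [-41.53974783  44.01572628]
```

View pics/w6.png

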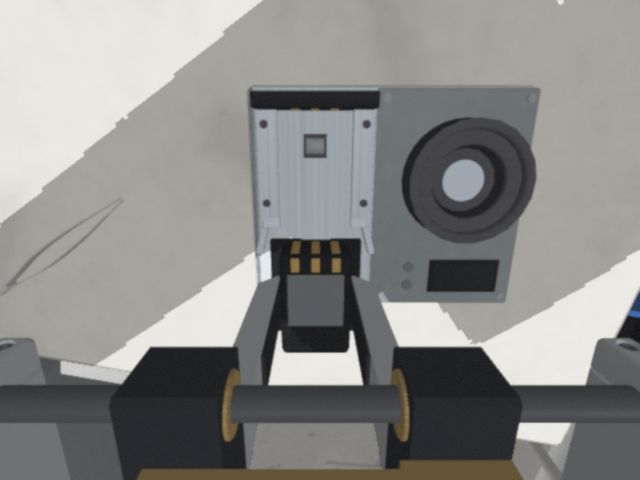

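The battery sits over the entry, centred between the funnel walls: contacts at (315,262), detent square at (315,145). I'll recheck the lip centre line from this close view.

```bash
python3 - <<'E'
import pickle
from h import *
st,p,d=pickle.load(open("pics/w6.pkl","rb"))
P=cloud("wrist",d,st)
O=np.array([574.5,113.7]);a=.9913;R=np.array([[np.cos(a),np.sin(a)],[-np.sin(a),np.cos(a)]])
L=(P[...,:2]-O)@R.T
m=(P[...,2]>40)&(P[...,2]<48);m[240:]=0;m[:,400:]=0
q=L[m]
for x0 in range(-12,50,10):
    k=q[(q[:,0]>x0)&(q[:,0]<x0+10)&(q[:,1]>5)]
    l=k[k[:,1]>44][:,1];r=k[k[:,1]<44][:,1]
    print(x0,len(k),np.percentile(l,[2,98]).round(2),np.percentile(r,[2,98]).round(2), ((np.percentile(l,2)+np.percentile(r,98))/2).round(2))
m=(P[...,2]>40)&(P[...,2]<50);m[:,:395]=0;m[260:]=0;q=L[m]
print("ring",cv2.minEnclosingCircle(q.astype(np.float32)))
m=abs(P[...,2]-35)<1.7;m[240:]=0;q=L[m&(abs(L[...,1]-44)<10)];print("deck x",np.percentile(q,[0.5,99.5],axis=0),np.median(P[m][:,2]))
print("detent",R@(ray("wrist",315,145,35,st)[:2]-O))
E
```

```text
-12 607 [64.7  75.46] [13.21 24.44] 44.57
-2 721 [64.47 75.61] [13.3  24.21] 44.34
8 765 [64.35 75.47] [13.33 24.39] 44.37
18 787 [64.47 75.48] [13.18 24.21] 44.34
28 828 [64.39 75.46] [13.22 24.4 ] 44.4
38 875 [64.36 75.39] [13.15 24.23] 44.29
48 588 [49.92 75.58] [13.13 39.18] 44.55
ring ((15.045609474182129, -41.89921188354492), 34.8677978515625)
deck x [[-18.90136032  34.11006312]
 [ 65.70832637  53.90426301]] 34.7285310085454
detent [35.16210464 44.29790984]
```

Emit:
apply_moves([
  [[-0.03, 0.02, -0.5], [0, 0, 0], 30],
  [[-0.03, 0.02, -1], [0, 0, 0], 30],
  [[-0.03, 0.02, -1.4], [0, 0, 0], 30],
  [[-0.03, 0.02, -1.55], [0, 0, 0], 30],
  [[-0.03, 0.02, -1.6], [0, 0, 0], 30],
  [[-0.03, 0.02, -1.6], [0, 0, 0], 30],
  [[0.25, 0.44, -1.6], [0, 0, 0], 30],
  [[0.52, 0.86, -1.6], [0, 0, 0], 30],
  [[0.8, 1.28, -1.6], [0, 0, 0], 30],
  [[0.8, 1.28, -1.6], [0, 0, 0], 30],
])

```text
clock: 10.5
eef_pos: [523.8, 115.9, 40.3]
eef_rot: [-3.141, -0.001, -0.581]
wrist_force: [1.3, 1.5, 2.2]
finger_gap: 35.5
```

```bash
python3 shot.py wrist w7
```

```text
10.5 [523.8 115.9  40.3] [-3.141e+00 -1.000e-03 -5.810e-01] [1.3 1.5 2.2] 35.5
```

View pics/w7.png

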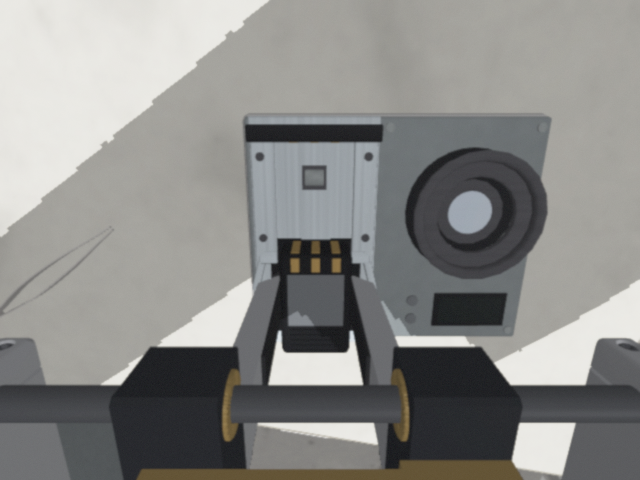

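The leading flange is under the lips and forces are low. I slide on.

Emit:
apply_moves([
  [[0.33, 0.5, 0], [0, 0, 0], 30],
  [[0.66, 1, 0], [0, 0, 0], 30],
  [[0.98, 1.5, 0], [0, 0, 0], 30],
  [[1.31, 2, 0], [0, 0, 0], 30],
  [[1.64, 2.5, 0], [0, 0, 0], 30],
  [[1.97, 3, 0], [0, 0, 0], 30],
  [[2.29, 3.5, 0], [0, 0, 0], 30],
  [[2.55, 3.9, 0], [0, 0, 0], 30],
  [[2.7, 4.13, 0], [0, 0, 0], 30],
  [[2.7, 4.13, 0], [0, 0, 0], 30],
])

```text
clock: 11.8
eef_pos: [550.7, 157.0, 40.3]
eef_rot: [-3.141, -0.0, -0.581]
wrist_force: [0.1, 1.7, 4.4]
finger_gap: 36.0
```

```bash
python3 shot.py wrist w8
```

```text
11.8 [550.7 157.   40.3] [-3.141 -0.    -0.581] [0.1 1.7 4.4] 36.0
```

View pics/w8.png

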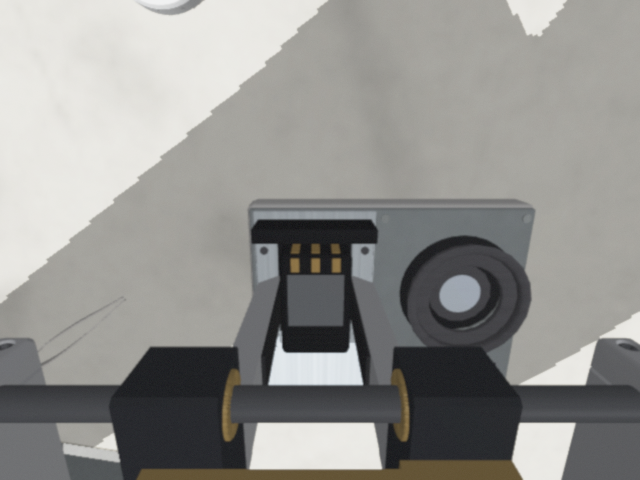

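Emit:
apply_moves([
  [[0.03, 0.04, 0], [0, 0, 0], 30],
  [[0.05, 0.08, 0], [0, 0, 0], 30],
  [[0.08, 0.13, 0], [0, 0, 0], 30],
  [[0.11, 0.17, 0], [0, 0, 0], 30],
  [[0.14, 0.21, 0], [0, 0, 0], 30],
  [[0.16, 0.25, 0], [0, 0, 0], 30],
  [[0.19, 0.29, 0], [0, 0, 0], 30],
  [[0.22, 0.33, 0], [0, 0, 0], 30],
  [[0.22, 0.33, 0], [0, 0, 0], 30],
  [[0.22, 0.33, 0], [0, 0, 0], 30],
])

```text
clock: 13.1
eef_pos: [552.2, 159.2, 40.3]
eef_rot: [3.14, 0.0, -0.581]
wrist_force: [-4.4, -5.7, 8.0]
finger_gap: 35.9
```

```bash
python3 shot.py wrist w9;  python3 - <<'E'
import pickle
from h import *
st,p,d=pickle.load(open("pics/w9.pkl","rb"))
P=cloud("wrist",d,st)
O=np.array([574.5,113.7]);a=.9913;R=np.array([[np.cos(a),np.sin(a)],[-np.sin(a),np.cos(a)]])
L=(P[...,:2]-O)@R.T
print("tcp local",R@(st["eef_pos"][:2]-O),"F local",R@st["wrist_force"][:2])
m=(P[...,2]>60)&(P[...,2]<68)&(abs(L[...,1]-44)<16);m[330:]=0
q=L[m];print(np.percentile(q,[1,99],axis=0))
cv2.imwrite("pics/w9c.png",cv2.resize(p[190:370,220:420,::-1],None,fx=3.3,fy=3.3,interpolation=cv2.INTER_CUBIC))
E
```

```text
13.1 [552.2 159.2  40.3] [ 3.14   0.    -0.581] [-4.4 -5.7  8. ] 35.9
tcp local [25.89483962 43.61222212] F local [-7.19107899  0.52254712]
[[13.28890683 28.29285552]
 [53.51532256 59.69617886]]
```

View pics/w9c.png

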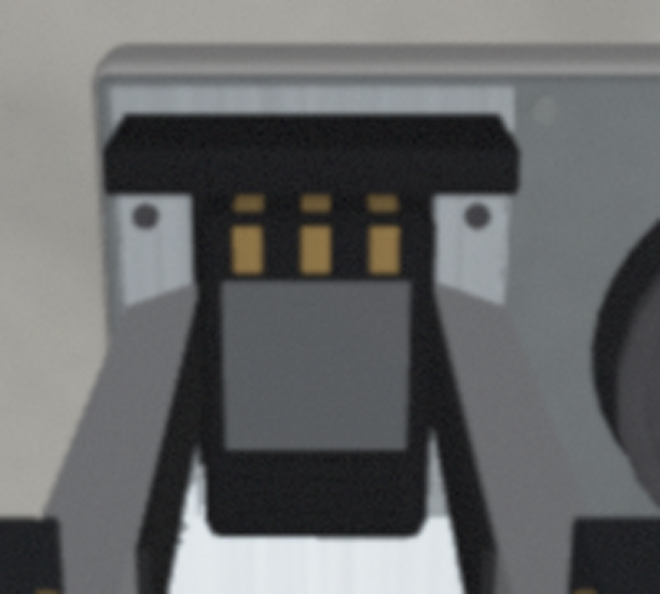

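Force along the shoe is now 7 N with the leading end at about x = 53.5. I push a little further to tell the stop from the detent.

Emit:
apply_moves([
  [[0.03, 0.04, 0], [0, 0, 0], 30],
  [[0.05, 0.08, 0], [0, 0, 0], 30],
  [[0.08, 0.13, 0], [0, 0, 0], 30],
  [[0.11, 0.17, 0], [0, 0, 0], 30],
  [[0.14, 0.21, 0], [0, 0, 0], 30],
  [[0.14, 0.21, 0], [0, 0, 0], 30],
  [[0.14, 0.21, 0], [0, 0, 0], 30],
  [[0.14, 0.21, 0], [0, 0, 0], 30],
  [[0.14, 0.21, 0], [0, 0, 0], 30],
  [[0.14, 0.21, 0], [0, 0, 0], 30],
])

```text
clock: 14.4
eef_pos: [552.3, 159.5, 40.3]
eef_rot: [3.135, 0.002, -0.581]
wrist_force: [-15.7, -20.0, 18.1]
finger_gap: 35.7
```

```bash
python3 shot.py wrist w10;  python3 - <<'E'
import pickle
from h import *
O=np.array([574.5,113.7]);a=.9913;R=np.array([[np.cos(a),np.sin(a)],[-np.sin(a),np.cos(a)]])
def stuff(t):
    st,p,d=pickle.load(open(f"pics/{t}.pkl","rb"))
    P=cloud("wrist",d,st)
    L=(P[...,:2]-O)@R.T
    print(t,"tcp local",R@(st["eef_pos"][:2]-O),"F local",R@st["wrist_force"][:2])
    # grey label near edge pixel / contact edge: battery front at column 315
    col=p[230:300,313:318].mean(1).astype(int); 
    print([ (230+i,tuple(c)) for i,c in enumerate(col) if i%2==0][:35])
for t in("w8","w9","w10"): stuff(t)
E
```

```text
14.4 [552.3 159.5  40.3] [ 3.135e+00  2.000e-03 -5.810e-01] [-15.7 -20.   18.1] 35.7
w8 tcp local [23.19417938 43.67909725] F local [1.42675301 0.85665759]
[(230, (np.int64(29), np.int64(30), np.int64(31))), (232, (np.int64(30), np.int64(31), np.int64(33))), (234, (np.int64(28), np.int64(29), np.int64(31))), (236, (np.int64(30), np.int64(30), np.int64(33))), (238, (np.int64(29), np.int64(30), np.int64(33))), (240, (np.int64(28), np.int64(29), np.int64(32))), (242, (np.int64(31), np.int64(31), np.int64(32))), (244, (np.int64(88), np.int64(73), np.int64(47))), (246, (np.int64(102), np.int64(84), np.int64(53))), (248, (np.int64(102), np.int64(84), np.int64(53))), (250, (np.int64(101), np.int64(84), np.int64(52))), (252, (np.int64(105), np.int64(87), np.int64(55))), (254, (np.int64(44), np.int64(39), np.int64(31))), (256, (np.int64(29), np.int64(29), np.int64(30))), (258, (np.int64(94), np.int64(78), np.int64(52))), (260, (np.int64(138), np.int64(113), np.int64(69))), (262, (np.int64(140), np.int64(115), np.int64(71))), (264, (np.int64(140), np.int64(115), np.int64(71))), (266, (np.int64
[... 3907 characters left out ...]
(128), np.int64(105), np.int64(65))), (274, (np.int64(47), np.int64(43), np.int64(38))), (276, (np.int64(78), np.int64(80), np.int64(83))), (278, (np.int64(89), np.int64(91), np.int64(95))), (280, (np.int64(89), np.int64(92), np.int64(95))), (282, (np.int64(88), np.int64(91), np.int64(94))), (284, (np.int64(89), np.int64(92), np.int64(95))), (286, (np.int64(89), np.int64(91), np.int64(95))), (288, (np.int64(88), np.int64(91), np.int64(95))), (290, (np.int64(89), np.int64(92), np.int64(95))), (292, (np.int64(88), np.int64(91), np.int64(94))), (294, (np.int64(89), np.int64(92), np.int64(95))), (296, (np.int64(89), np.int64(92), np.int64(95))), (298, (np.int64(88), np.int64(91), np.int64(95)))]
```

The force rose to 25 N for only 0.3 mm of motion, so this is the solid end stop and the battery is home. I ease off and release it.

Emit:
apply_moves([
  [[-0.1, -0.15, 0], [0, 0, 0], 30],
  [[-0.16, -0.24, 0], [0, 0, 0], 30],
  [[-0.16, -0.24, 0], [0, 0, 0], 55],
  [[-0.16, -0.24, 0], [0, 0, 0], 55],
  [[-0.16, -0.24, 0], [0, 0, 0], 55],
  [[-0.16, -0.24, 0], [0, 0, 0], 55],
  [[-0.16, -0.24, 1], [0, 0, 0], 55],
  [[-0.16, -0.24, 4], [0, 0, 0], 55],
  [[-0.16, -0.24, 9], [0, 0, 0], 55],
  [[-0.16, -0.24, 9], [0, 0, 0], 55],
])

```text
clock: 15.7
eef_pos: [554.1, 160.1, 134.7]
eef_rot: [-3.136, -0.005, -0.581]
wrist_force: [-0.1, -0.0, 0.2]
finger_gap: 51.7
```

```bash
python3 shot.py wrist w11;  python3 - <<'E'
import pickle
from h import *
st,p,d=pickle.load(open("pics/w11.pkl","rb"))
P=cloud("wrist",d,st)
O=np.array([574.5,113.7]);a=.9913;R=np.array([[np.cos(a),np.sin(a)],[-np.sin(a),np.cos(a)]])
L=(P[...,:2]-O)@R.T
m=(abs(P[...,2]-63)<3.5)&(abs(L[...,1]-44)<25)&(L[...,0]>-15)&(L[...,0]<60)
q=L[m];print(cv2.minAreaRect(q.astype(np.float32)),np.median(P[m][:,2]))
m=(abs(P[...,2]-56.5)<3.0)&(abs(L[...,1]-44)<30)&(L[...,0]>50)&(L[...,0]<70);print("stop",np.percentile(L[m],[2,98],axis=0))
m=(P[...,2]>40)&(P[...,2]<50)&(L[...,1]<-3);m[:150]=0;m[430:]=0;q=L[m&(L[...,0]<55)&(L[...,0]>-25)];print("ring",cv2.minEnclosingCircle(q.astype(np.float32)))
E
```

```text
15.7 [554.1 160.1 134.7] [-3.136 -0.005 -0.581] [-0.1 -0.   0.2] 51.7
((26.054555892944336, 43.524967193603516), (55.80287551879883, 35.992958068847656), 0.31141480803489685) 63.763422628339725
stop [[53.41585676 15.43832733]
 [61.62521892 72.93910148]]
ring ((15.124711990356445, -42.0889778137207), 34.698570251464844)
```

View pics/w11.png

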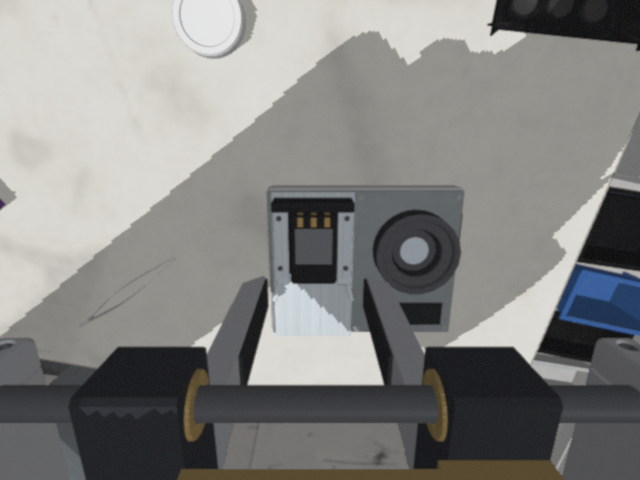

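The battery front reads 53.9 and the stop face 53.4 (meter x), so it is home and stayed put on release. Next, the puck.

Emit:
apply_moves([
  [[0.5, 5, 0], [0, 0, 0], 55],
  [[1.3, 10, 0], [0, 0, 0], 85],
  [[2, 15, 0], [0, 0, 0], 85],
  [[2.5, 18.6, 0], [0, 0, 0], 85],
  [[2.5, 18.6, -3], [0, 0, 0], 85],
  [[2.5, 18.6, -6], [0, 0, 0], 85],
  [[2.5, 18.6, -6], [0, 0, 0], 85],
  [[2.5, 18.6, -6], [0, 0, 0], 85],
  [[2.5, 18.6, -6], [0, 0, 0], 85],
  [[2.5, 18.6, -6], [0, 0, 0], 85],
])

```text
clock: 17.0
eef_pos: [577.6, 345.7, 71.1]
eef_rot: [-3.14, -0.001, -0.581]
wrist_force: [0.2, -0.2, 0.2]
finger_gap: 80.2
```

```bash
python3 shot.py wrist w12;  python3 - <<'E'
import pickle
from h import *
st,p,d=pickle.load(open("pics/w12.pkl","rb"))
P=cloud("wrist",d,st)
m=(P[...,2]>10)&(P[...,2]<20)&(np.hypot(P[...,0]-577.6,P[...,1]-345.6)<40)
q=P[m];print(cv2.minEnclosingCircle(q[:,:2].astype(np.float32)),q[:,:2].mean(0),np.median(q[:,2]),len(q), np.percentile(q[:,:2],[1,99],axis=0))
tip=[(v,P[v,u].round(0)) for u in (240,245,395,390) for v in range(0)]
E
```

```text
17.0 [577.6 345.7  71.1] [-3.14e+00 -1.00e-03 -5.81e-01] [ 0.2 -0.2  0.2] 80.2
((578.40625, 345.19189453125), 27.169879913330078) [579.20176677 346.14523656] 14.211360704684438 4191 [[554.027327   320.75570643]
 [603.8946436  370.88867192]]
```

View pics/w12.png

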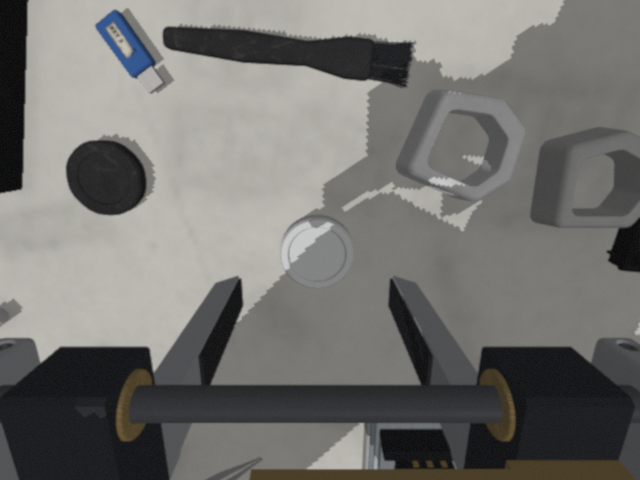

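The puck centre is measured at (578.4,345.2). I go down so the tips are about 6.5 mm above the bench, then grip.

Emit:
apply_moves([
  [[0.11, -0.04, -2], [0, 0, 0], 85],
  [[0.11, -0.04, -4], [0, 0, 0], 85],
  [[0.11, -0.04, -6], [0, 0, 0], 80],
  [[0.11, -0.04, -7], [0, 0, 0], 75],
  [[0.11, -0.04, -7.05], [0, 0, 0], 75],
  [[0.11, -0.04, -7.05], [0, 0, 0], 75],
  [[0.11, -0.04, -7.05], [0, 0, 0], 75],
  [[0.11, -0.04, -7.05], [0, 0, 0], 75],
  [[0.11, -0.04, -7.05], [0, 0, 0], 75],
  [[0.11, -0.04, -7.05], [0, 0, 0], 75],
])

```text
clock: 18.3
eef_pos: [578.4, 345.2, -0.3]
eef_rot: [-3.142, 0.0, -0.581]
wrist_force: [-0.1, -0.8, 0.1]
finger_gap: 70.6
```

Emit:
apply_moves([
  [[0, 0, 0], [0, 0, 0], 48],
  [[0, 0, 0], [0, 0, 0], 48],
  [[0, 0, 0], [0, 0, 0], 48],
  [[0, 0, 0], [0, 0, 0], 48],
  [[0, 0, 0], [0, 0, 0], 48],
  [[0, 0, 0], [0, 0, 0], 48],
  [[0, 0, 0.3], [0, 0, 0], 48],
  [[0, 0, 1], [0, 0, 0], 48],
  [[0, 0, 2], [0, 0, 0], 48],
  [[0, 0, 2], [0, 0, 0], 48],
], grip_force=40)

```text
clock: 19.55
eef_pos: [579.0, 345.5, 21.1]
eef_rot: [-3.14, -0.001, -0.581]
wrist_force: [0.3, -0.1, 0.0]
finger_gap: 51.3
```

```bash
python3 shot.py wrist w13; python3 shot.py side s13; python3 - <<'E'
import pickle
from h import *
st,p,d=pickle.load(open("pics/w13.pkl","rb"))
st2,p2,d2=pickle.load(open("pics/s13.pkl","rb"))
x,y,z=st["eef_pos"];u,v=map(int,proj("side",[x,y,z+10]))
cv2.imwrite("pics/s13c.png",np.hstack([cv2.resize(p2[max(v-60,0):v+60,u-60:u+60,::-1],(400,400),interpolation=2),cv2.resize(p[180:340,235:395,::-1],(400,400))]))
P=cloud("wrist",d,st)
m=(P[...,2]>20)&(P[...,2]<42)&(np.hypot(P[...,0]-x,P[...,1]-y)<30);m[300:]=0
q=P[m];h=np.histogram(q[:,2],bins=np.arange(20,43,1));print(list(zip(h[1],h[0])))
zz=h[1][np.argmax(h[0])];print(z)
k=q[abs(q[:,2]-zz-.5)<2.5];print(cv2.minEnclosingCircle(k[:,:2].astype(np.float32)))
A=np.c_[k[:,:2],np.ones(len(k))];print(np.linalg.lstsq(A,k[:,2],rcond=None)[0][:2])
E
```

```text
19.55 [579.  345.5  21.1] [-3.14e+00 -1.00e-03 -5.81e-01] [ 0.3 -0.1  0. ] 51.3
19.6 [578.6 345.4  20.3] [-3.141 -0.    -0.581] [ 0.1  0.6 -0.9] 51.1
[(np.int64(20), np.int64(0)), (np.int64(21), np.int64(0)), (np.int64(22), np.int64(2)), (np.int64(23), np.int64(5)), (np.int64(24), np.int64(19)), (np.int64(25), np.int64(46)), (np.int64(26), np.int64(49)), (np.int64(27), np.int64(40)), (np.int64(28), np.int64(58)), (np.int64(29), np.int64(51)), (np.int64(30), np.int64(58)), (np.int64(31), np.int64(62)), (np.int64(32), np.int64(64)), (np.int64(33), np.int64(132)), (np.int64(34), np.int64(896)), (np.int64(35), np.int64(1670)), (np.int64(36), np.int64(1048)), (np.int64(37), np.int64(423)), (np.int64(38), np.int64(35)), (np.int64(39), np.int64(19)), (np.int64(40), np.int64(11)), (np.int64(41), np.int64(22))]
21.052721356224456
((584.3153076171875, 353.8055419921875), 28.182214736938477)
[0.01456094 0.01748539]
```

View pics/s13c.png

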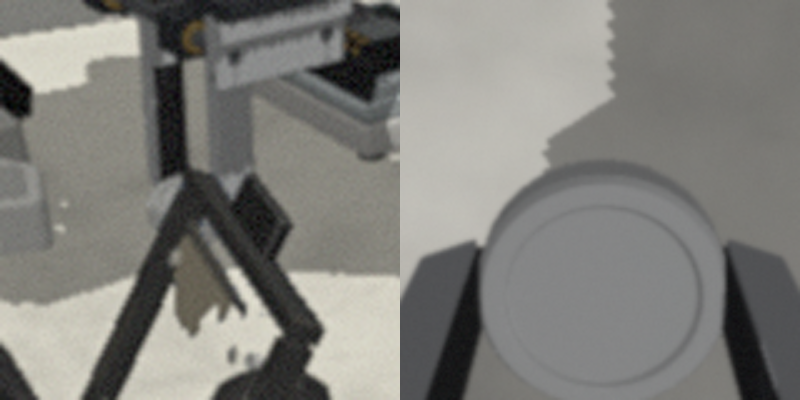

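```bash
python3 - <<'E'
import pickle
from h import *
st,p,d=pickle.load(open("pics/w13.pkl","rb"))
P=cloud("wrist",d,st)
cv2.imwrite("pics/w13.png",p[:,:,::-1])
m=(P[...,2]>33.3)&(P[...,2]<39);m[340:]=0;m[:200]=0;m[:,:230]=0;m[:,400:]=0
n,lab,s,c=cv2.connectedComponentsWithStats(cv2.morphologyEx(m.astype(np.uint8),cv2.MORPH_OPEN,np.ones((5,5))))
i=1+np.argmax(s[1:,4]);print(s[i])
cn=max(cv2.findContours((lab==i).astype(np.uint8),0,1)[0],key=len)[:,0]
W=np.array([ray("wrist",u,v,35.3,st)[:2] for u,v in cn])
# algebraic circle fit using rows above fingers
from scipy.optimize import least_squares
c0=W.mean(0)
r=least_squares(lambda t:np.hypot(*(W-t[:2]).T)-t[2],[*c0,27],loss='soft_l1')
print(r.x,np.abs(r.fun).mean())
a=st["eef_rot"][2];tx=np.array([np.cos(a),np.sin(a)]);ty=np.array([np.sin(a),-np.cos(a)])
dd=r.x[:2]-st["eef_pos"][:2];print("tool x,y offset",dd@tx,dd@ty)
# finger front-face points
for u,v in [(235+445//2.5,285),(int(235+760/2.5),285)]:
    w=P[int(v),int(u)];e=w[:2]-st["eef_pos"][:2];print(w.round(1),e@tx,e@ty)
E
```

```text
[ 266  249  101   91 7323]
[579.38239948 345.92354107  26.34213495] 0.40739817127214434
tool x,y offset 0.1527282470314657 -0.5513885038514202
[625.6 305.8   1.6] 60.787775579023176 7.648429561516899
[6.916e+02 2.618e+02 5.000e-01] 140.16858489111655 8.185044260107901
```

View pics/w13.png

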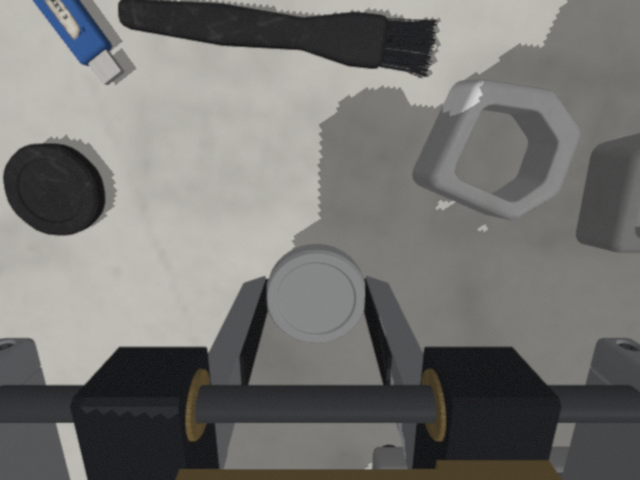

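The puck is centred in the grip (offset 0.2/-0.6 mm) and lifted with the tool. I carry it above the ring.

Emit:
apply_moves([
  [[0, 0, 4], [0, 0, 0], 48],
  [[0.3, -2, 7], [0, 0, 0], 48],
  [[1, -6.5, 7], [0, 0, 0], 48],
  [[1.8, -11, 7], [0, 0, 0], 48],
  [[2.5, -15.5, 7], [0, 0, 0], 48],
  [[3.2, -20, 7], [0, 0, 0], 48],
  [[3.9, -24, 7], [0, 0, 0], 48],
  [[3.93, -24.22, 6], [0, 0, 0], 48],
  [[3.93, -24.22, 4.5], [0, 0, 0], 48],
  [[3.93, -24.22, 4.5], [0, 0, 0], 48],
])

```text
clock: 20.9
eef_pos: [616.6, 104.0, 62.7]
eef_rot: [3.14, 0.002, -0.58]
wrist_force: [-0.7, 0.7, -0.1]
finger_gap: 51.0
```

```bash
python3 shot.py wrist w14; python3 - <<'E'
import pickle
from h import *
from scipy.optimize import least_squares
st,p,d=pickle.load(open("pics/w14.pkl","rb"))
P=cloud("wrist",d,st)
z=st["eef_pos"][2]+14.7
m=(abs(P[...,2]-z)<3);m[345:]=0;m[:200]=0;m[:,:230]=0;m[:,400:]=0
n,lab,s,c=cv2.connectedComponentsWithStats(cv2.morphologyEx(m.astype(np.uint8),cv2.MORPH_OPEN,np.ones((5,5))))
i=1+np.argmax(s[1:,4]);print(s[i],np.median(P[lab==i][:,2]))
cn=max(cv2.findContours((lab==i).astype(np.uint8),0,1)[0],key=len)[:,0]
W=np.array([ray("wrist",u,v,z,st)[:2] for u,v in cn])
r=least_squares(lambda t:np.hypot(*(W-t[:2]).T)-t[2],[*W.mean(0),27],loss='soft_l1');print("puck",r.x)
k=P[lab==i];A=np.c_[k[:,:2],np.ones(len(k))];print(np.linalg.lstsq(A,k[:,2],rcond=None)[0][:2])
O=np.array([574.5,113.7]);a=.9913;R=np.array([[np.cos(a),np.sin(a)],[-np.sin(a),np.cos(a)]])
L=(P[...,:2]-O)@R.T
m=(abs(P[...,2]-45)<4)&(np.hypot(P[...,0]-617.9,P[...,1]-103.3)<42);
q=P[m];print("ring visible",len(q))
o=q[np.hypot(q[:,0]-617.9,q[:,1]-103.3)>30]
cn=max(cv2.findContours(m.astype(np.uint8),0,1)[0],key=len)[:,0]
W=np.array([P[v,u][:2] for u,v in cn if np.hypot(P[v,u][0]-617.9,P[v,u][1]-103.3)>32])
r=least_squares(lambda t:np.hypot(*(W-t[:2]).T)-35,[617.9,103.3],loss='soft_l1');print("ring",r.x,len(W))
E
```

```text
20.9 [616.6 104.   62.7] [ 3.14e+00  2.00e-03 -5.80e-01] [-0.7  0.7 -0.1] 51.0
[ 265  249  101   94 7393] 77.30563583793335
puck [617.02795848 104.49823041  26.38510092]
[-0.00294556 -0.00356409]
ring visible 2266
ring [617.05232898 102.57011107] 167
```

View pics/w14.png

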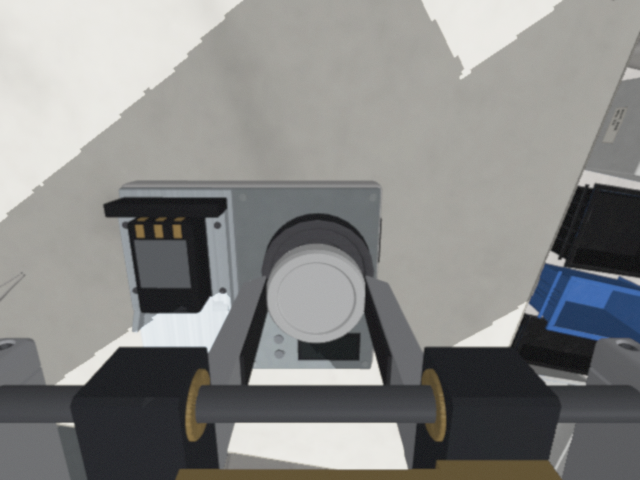

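Puck and ring are aligned to within about 0.5 mm once the arm settles. I lower it into the ring.

Emit:
apply_moves([
  [[0, 0, 0], [0, 0, 0], 48],
  [[0, 0, -0.5], [0, 0, 0], 48],
  [[0, 0, -1], [0, 0, 0], 48],
  [[0, 0, -1.4], [0, 0, 0], 48],
  [[0, 0, -1.8], [0, 0, 0], 48],
  [[0, 0, -2.1], [0, 0, 0], 48],
  [[0, 0, -2.3], [0, 0, 0], 48],
  [[0, 0, -2.4], [0, 0, 0], 48],
  [[0, 0, -2.45], [0, 0, 0], 48],
  [[0, 0, -2.45], [0, 0, 0], 48],
])

```text
clock: 22.2
eef_pos: [617.8, 103.0, 40.2]
eef_rot: [-3.142, -0.0, -0.581]
wrist_force: [0.1, -0.3, -0.8]
finger_gap: 50.9
```

```bash
python3 shot.py wrist w15; python3 - <<'E'
import pickle
from h import *
st,p,d=pickle.load(open("pics/w15.pkl","rb"))
P=cloud("wrist",d,st)
D=np.hypot(P[...,0]-617.9,P[...,1]-103.3)
for nm,lo,hi in(("puck",0,24),("rim",31,34)):
    m=(D>lo)&(D<hi)&(P[...,2]>30)&(P[...,2]<70);m[345:]=0
    k=P[m];h=np.histogram(k[:,2],bins=np.arange(36,64,1));print(nm,[(int(a),int(b)) for a,b in zip(h[1],h[0]) if b>20])
cv2.imwrite("pics/w15c.png",cv2.resize(p[200:370,220:410,::-1],None,fx=3.4,fy=3.4,interpolation=2))
E
```

```text
22.2 [617.8 103.   40.2] [-3.142 -0.    -0.581] [ 0.1 -0.3 -0.8] 50.9
puck [(52, 34), (53, 909), (54, 2732), (55, 1588), (56, 704), (57, 55)]
rim [(44, 114), (45, 665), (46, 428), (47, 24)]
```

View pics/w15c.png

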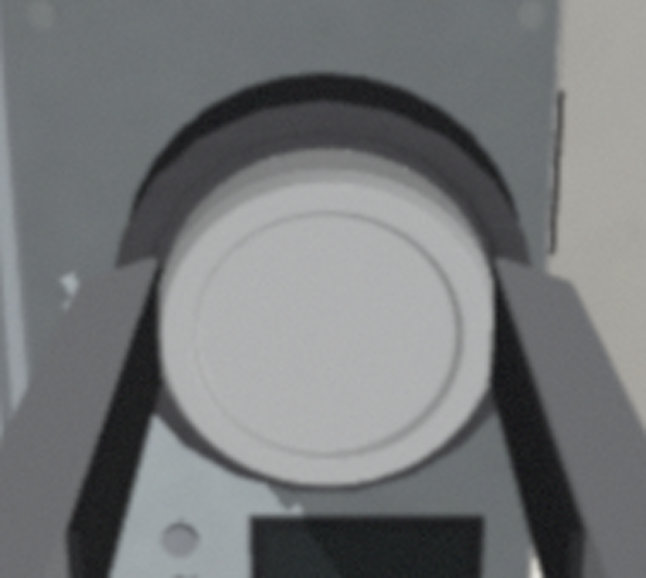

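Puck top 54.7 and rim 45.6, so it sits in the ring mouth at seat level with no jamming force. Now I press.

Emit:
apply_moves([
  [[0, 0, 0], [0, 0, 0], 46],
  [[0, 0, -0.1], [0, 0, 0], 46],
  [[0, 0, -0.2], [0, 0, 0], 46],
  [[0, 0, -0.35], [0, 0, 0], 46],
  [[0, 0, -0.5], [0, 0, 0], 46],
  [[0, 0, -0.65], [0, 0, 0], 46],
  [[0, 0, -0.8], [0, 0, 0], 46],
  [[0, 0, -0.9], [0, 0, 0], 46],
  [[0, 0, -1], [0, 0, 0], 46],
  [[0, 0, -1], [0, 0, 0], 46],
], grip_force=55)

```text
clock: 23.5
eef_pos: [617.9, 103.1, 31.9]
eef_rot: [-3.141, -0.001, -0.581]
wrist_force: [-9.2, -0.7, 17.4]
finger_gap: 50.3
```

```bash
cat > chk.py <<'E'
import pickle,sys
from h import *
t=sys.argv[1]
st,p,d=pickle.load(open(f"pics/{t}.pkl","rb"))
P=cloud("wrist",d,st)
D=np.hypot(P[...,0]-617.9,P[...,1]-103.3)
for nm,lo,hi in(("puck",0,22),("rim",31.5,34.5)):
    m=(D>lo)&(D<hi)&(P[...,2]>30)&(P[...,2]<70);m[345:]=0
    k=P[m];print(nm,np.median(k[:,2]),len(k))
    if nm=="puck":
        A=np.c_[k[:,:2],np.ones(len(k))];print("slope",np.linalg.lstsq(A,k[:,2],rcond=None)[0][:2])
cv2.imwrite(f"pics/{t}c.png",cv2.resize(p[200:370,220:410,::-1],None,fx=3.4,fy=3.4,interpolation=2))
E
python3 shot.py wrist w16;python3 chk.py w15; python3 chk.py w16
```

```text
23.5 [617.9 103.1  31.9] [-3.141e+00 -1.000e-03 -5.810e-01] [-9.2 -0.7 17.4] 50.3
puck 54.55940275787104 5054
slope [0.00019505 0.00129376]
rim 45.816749297562794 1524
puck 46.34825234238099 5069
slope [-0.00076739  0.00032279]
rim 37.82041165874159 1586
```

View pics/w16c.png

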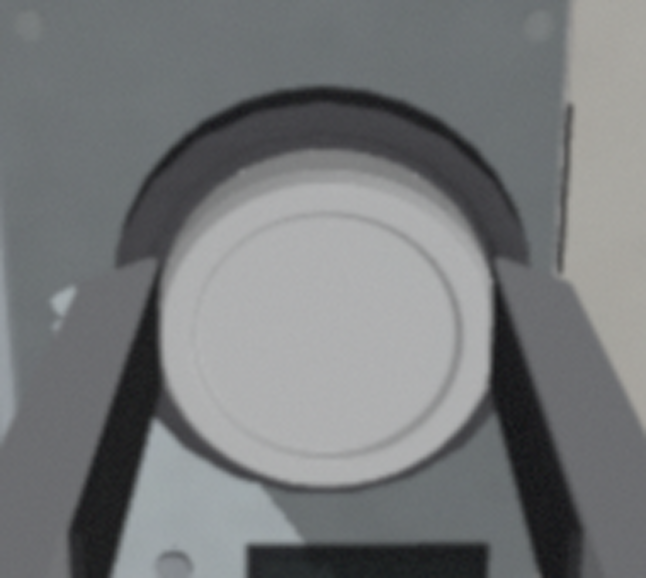

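The rim went down 8.0 mm, the puck moved with it and is flat, and fz is 17 N. There is a 9 N sideways force, so I ease sideways 0.9 mm and press slightly firmer for margin.

Emit:
apply_moves([
  [[-0.04, 0.02, 0], [0, 0, 0], 46],
  [[-0.08, 0.05, 0], [0, 0, 0], 46],
  [[-0.08, 0.05, -0.05], [0, 0, 0], 46],
  [[-0.08, 0.05, -0.08], [0, 0, 0], 46],
  [[-0.08, 0.05, -0.08], [0, 0, 0], 46],
  [[-0.08, 0.05, -0.08], [0, 0, 0], 46],
  [[-0.08, 0.05, -0.08], [0, 0, 0], 46],
  [[-0.08, 0.05, -0.08], [0, 0, 0], 46],
  [[-0.08, 0.05, -0.08], [0, 0, 0], 46],
  [[-0.08, 0.05, -0.08], [0, 0, 0], 46],
])

```text
clock: 24.8
eef_pos: [617.9, 103.2, 31.9]
eef_rot: [-3.14, -0.003, -0.581]
wrist_force: [-7.7, -3.9, 21.9]
finger_gap: 50.7
```

```bash
python3 shot.py wrist w17;python3 chk.py w17; python3 shot.py top t17; python3 - <<'E'
import pickle
from h import *
st,p,d=pickle.load(open("pics/w17.pkl","rb"))
P=cloud("wrist",d,st)
O=np.array([574.5,113.7]);a=.9913;R=np.array([[np.cos(a),np.sin(a)],[-np.sin(a),np.cos(a)]])
L=(P[...,:2]-O)@R.T
m=(abs(P[...,2]-63.5)<3.5)&(abs(L[...,1]-44)<25)&(L[...,0]>-15)&(L[...,0]<60)
print("battery",cv2.minAreaRect(L[m].astype(np.float32)),np.median(P[m][:,2]))
E
```

```text
24.8 [617.9 103.2  31.9] [-3.14e+00 -3.00e-03 -5.81e-01] [-7.7 -3.9 21.9] 50.7
puck 46.35985345178989 5067
slope [ 4.99260213e-04 -9.96268677e-05]
rim 37.84376958094549 1567
24.85 [617.9 103.2  31.9] [-3.14e+00 -3.00e-03 -5.81e-01] [-7.9 -4.3 21.6] 50.6
battery ((25.953948974609375, 43.27062225341797), (36.44419860839844, 56.15315628051758), 89.81427001953125) 63.702888927302965
```

View pics/w17.png

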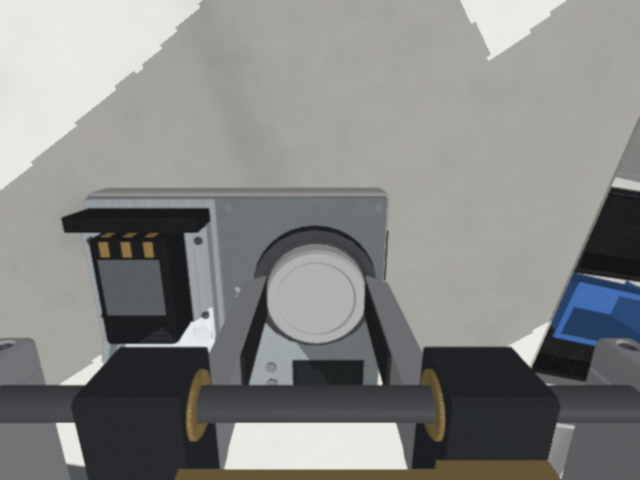

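```bash
python3 -c "
from cell import manip
print(manip.sign_off()); s=manip.read_state(); print(s['clock'],s['wrist_force'],s['finger_gap'])"
```

```text
the job is handed in; nothing more can be done
None
the job is handed in; nothing more can be done
```

I handed the job in at about 24.9 s: the battery is home against the end stop, and the white puck is in the ring, held pressed down.

- **Battery:** I slid the black pack contact end first until it met the solid stop, where the force rose to 25 N for 0.3 mm of motion. After release its front read about 53.9 mm against a stop face at about 53.4 mm, and it was still there in the last picture. I could not see the roller detent snap in; I infer it from the battery being against the stop.
- **Puck:** I gripped it and lowered it into the ring without it jamming. I then pressed until the rim had dropped 8.0 mm. More push raised the force from 17 to 22 N with no further motion, so the ring is on its stop. The puck top is level and its height matches a seated puck.

**Checks that disagreed:**
- **Fingertips:** they measured about 7 mm behind the reported tool point, not 25 mm ahead as stated. My first grasp therefore closed above the battery without touching it, and I corrected for this afterwards.
- **Puck grip:** the fingers read 51 mm on a 54 mm puck, although it was centred in the pictures.
- **Puck height:** it stood 8.5 mm above the rim by depth, against the 9.5 mm expected. I put this down to depth bias on the dark rim.
- **Sideways force:** about 9 N remained at the end, and a small sideways shift did not remove it.

I did not go near the other bench items, though I did not check their positions in a final picture.

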